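# Snap the split clip onto the guide roller's spindle with the fork tool

### The job

One of the two white guide rollers on the tape guide is not secured yet: its dark split clip only lies on the roller's face in front of the spindle, mouth towards the groove. Take the fork tool from its rest, push the clip sideways with it until it snaps fully home in the groove, press it there with about 20 N for half a second to be sure it has bottomed (never harder than 28 N), then lay the fork tool back in its rest the way it lay. Touch the clip with the fork tool only, and leave the other roller and everything else on the bench alone.

Things in the scene. Friction and masses are not known exactly. Their poses are not given: they have to be found in the camera images.
- clip: Dark spring-steel split clip, 5 mm thick, 38 mm across, flat on the face of the unsecured roller. Origin: seat centre on its underside (on the spindle axis when home); x out of the mouth, the way it must be pushed; z up. Two sprung jaws with lobes near x = +5 mm, 15 mm apart, must spread over the 18 mm groove floor, from about 10.5 mm short of home on. It slides easily on the face.
- clip_back (a point): Middle of the clip's squared back, a straight edge 26 mm wide, 19 mm behind the clip's origin, at mid-thickness: push here. Push needed: 7 to 14 N at the hardest, 9 to 10 mm short of home, then falling to almost nothing; over the last 1 to 2.5 mm the clip jumps home by itself. Home, it is stopped dead and the push rises at once: it should get 12 to 28 N for half a second; more spoils it.
- roller_open_groove (a point): On the axis of the upright spindle that lacks its clip, at the height of the roller's white face (74 mm above the bench), the groove's lower side. Groove floor 18 mm in diameter, 8 mm high; head above it 25 mm in diameter, ending 18 mm above the face. Roller 90 mm in diameter, on a slide along the push: at 3 to 4 N it gives way 2 to 12 mm, differing each time, to a hard stop, and stays there.
- fork: Fork tool, 176 mm long, 160 g, lying level in its rest. Blue and black square handle 110 mm long, 24 mm wide, 24 mm high; origin at the centre of the handle's underside; x along the tool towards the fork, z up. A steel shank (18 mm wide, 5 mm thick, its middle 12 mm above the handle's underside) leads from the handle's front to the fork head, 44 mm wide and 5 mm thick at the same height.
- fork_mouth (a point): Middle of the straight 34 mm wide pushing edge between the two tines of the fork, at mid-thickness: 115 mm ahead of the tool's origin and 12 mm above it. It takes the clip's squared back; the tines reach 6 mm further and are 34 mm apart inside.
- fork_grip (a point): Where to grip the handle from above, across its 24 mm width: on the handle's middle line, 10 mm ahead of the tool's origin and 12 mm above its underside.
- rest: Grey tool rest, fixed, 150 x 70 mm, with two black saddles 84 mm apart that carry the handle; origin under its centre, x along the tool as it lies (towards the fork), z up. The tool lies with its origin above the rest's origin and its underside 30 mm above it. The saddle notches are 29 mm wide, flare out at the top and end 50 mm above the bench; between them there is room for the fingers.
- roller_done: The roller whose clip is already on (leave alone): origin on its axis, on top of the cream box, 39 mm below its white face; 90 mm in diameter, spindle top 57 mm above the origin. It stands about 116 mm beside the other on the same cream box (120 x 250 x 35 mm).
- spare_washer: Steel washer, 32 mm, lying in the green parts tray (150 x 110 x 28 mm); origin under its centre. Bystander.
- spare_bush: Brass bush, 28 mm across and 20 mm high, in the green parts tray; origin under its centre. Bystander.
- spare_roller: Spare white nylon roller, 60 mm across and 34 mm high, standing on the right; origin under its centre. Bystander.
- oil_bottle: Yellow oil bottle with red cap, 48 mm across and 120 mm high, standing at the back; origin under its centre. Bystander.
- pin_jar: Amber jar with black lid, 60 mm across and 70 mm high, standing at the back; origin under its centre. Bystander.
- screwdriver: Orange screwdriver, 190 mm long, lying on the left; x along it. Bystander.
- steel_tube: Steel tube, 36 mm across and 120 mm high, standing on the right; origin under its centre. Bystander.
Things that resemble listed ones, but are neither listed nor needed, are in the scene too. Of the things like the fork, leave any that is turquoise; of the rest the larger one is meant.

How it is judged:
On the way, in this order (a step that is already met when the one before it is completed fails the run):
1. the fork tool has been lifted out of its rest (z of fork in the frame of rest above 0.045 m), for 0.1 s.
2. the clip is home in the groove (within 1.6 mm of the spindle axis, flat) and the held fork tool presses it there with more than 12 N (horizontal distance between clip and roller_open_groove below 0.0016 m and z of clip in the frame of roller_open_groove between -0.001 and 0.0022 m and angle between clip's own z axis and vertical below 0.12 rad and contact force between fork and clip above 12 N and contact force between the fingers and fork above 1 N), for 0.3 s.
3. the fork tool lies in its rest again (x of fork in the frame of rest between -0.02 and 0.02 m and y of fork in the frame of rest between -0.006 and 0.006 m and z of fork in the frame of rest between 0.027 and 0.034 m and angle between the x axis of fork and the x axis of rest, either way round below 0.12 rad and angle between fork's own z axis and vertical below 0.12 rad and x of fork_mouth in the frame of rest above 0 m), for 0.2 s.
At the end, for the whole second after the job is handed in: The clip lies flat in the open roller's groove, seat centre within 1.6 mm of the spindle axis, underside -1 to 2.2 mm from the roller face; the fork tool lies level in its rest as it lay (within 20 mm along, 6 mm across, 0.12 rad); all at rest and released (all of step 3 and horizontal distance between clip and roller_open_groove below 0.0016 m and z of clip in the frame of roller_open_groove between -0.001 and 0.0022 m and angle between clip's own z axis and vertical below 0.12 rad and linear speed of each of fork, clip below 0.02 m/s); the robot touches nothing.
It fails at once if the fork pressed on the clip with more than 28 N (contact force between fork and clip above 28 N).
It fails at once if the fork pressed on the unsecured roller or its spindle with more than 30 N (contact force between fork and roller_open above 30 N).
It fails at once if the fingers or arm touched the clip (contact force between any of the arm, the fingers and clip above 0.5 N).
It fails at once if the other roller was struck (more than 5 N) (contact force between anything else and roller_done above 5 N).
It fails at once if a bystander was moved more than 20 mm (distance of any of spare_washer, spare_bush, spare_roller, oil_bottle, pin_jar, screwdriver, steel_tube from where it was at the start of the episode above 0.02 m).
It also fails if it takes over 48 s, if anything falls off the work surface, if the arm or the gripper's body presses on something with over 40 N, if the wrist force passes 120 N, or if a joint passes its speed limit or range.

### The arm

A 7-joint arm with a two-finger parallel gripper is mounted at the origin on the work surface. World frame = base frame: x ahead of the robot, y to its left, z up, the work surface at z = 0. Lengths are in m, angles in rad, forces in N, time in s.
With the tool pointing down it reaches from about 0.4 to 0.875 m from the base axis. Payload 19.3 kg.
Tool frame: the origin (TCP) lies at the centre of the arm's flange, where the gripper is bolted on; the fingertips stand 173 mm ahead of it and the grasp point (between the pads) lies 155 mm ahead of it (bot.grip_point_offset is the distance from the TCP to the grasp point, in m); z points along the fingers, x is the direction in which the jaws open and shut, and the axes are right-handed (so a half turn about z gives the same grasp; the last joint's range is limited). The gripper opens to 85 mm and grips with 20 to 120 N. Pads are 22 mm wide; open, the fingers measure 114 mm over their backs; the gripper's body (76 mm by 85 mm) begins 54 mm behind the grasp point. The pads swing forward as they close: fully open they stand 13 mm farther back than shut.
Start: joints at [1.123, 0.521, -0.036, 1.599, 0.021, 1.021, -0.113], TCP at [0.231, -0.581, 0.405] pointing down, gripper open.
Joint ranges: [-2.91, 2.91], [-0.3, 2.13], [-1.5, 1.42], [0.17, 2.43], [-1.26, 4.41], [0.16, 1.93], [-2.52, 2.52]. Speed limits (rad/s): [1.89, 1.89, 2.39, 2.39, 3.01, 3.01, 3.01].

### API

Orientations are given as [roll, pitch, yaw] about the fixed x, y, z axes, in that order (R = Rz(yaw) Ry(pitch) Rx(roll)).
In Python, from workcell import bot gives the robot as it stands.
- The arm moves only by the tool step_arm, never from a script. Its argument "plan" is a list that holds one entry, the list of rows, each a list of 4 numbers: the shift along the world's x, y, z in cm, then the turn about the world's z in rad. A call has 1 to 12 rows; each row is the pose to reach, as a shift and turn from the pose measured when the call began; what a row does not reach only later rows make up. A row lasts 1/12 s, in which the tool goes at most 41.7 mm and 7.16 degrees, less where a joint would pass 70% of its speed; a pose out of reach is approached as far as the arm can. A call with a gripper value outside its range is refused whole. "jaw" is the closure, from 0 (fully open) to 1 (shut), set as the call begins (left out, the last holds). The fingers move at their own pace and stop on an object; "force" is the grip in N (left out, the last holds). Time passes only in rows, so rows that repeat a pose let the fingers close. It gives the time, the measured TCP pose, the force and the opening at its end, in the units of the state.
- bot.observe(): the state, without advancing time (a new reading comes with each control period).
- bot.grab_frame(name): name is "scene" or "top" or "wrist"; returns a dict with "pixels" (480x640x3 uint8, blue, green, red), "mtx" (3x3 intrinsics, pixels), "R" (3x3) and "t" (3): a world point X has camera coordinates R X + t. Camera axes: x right, y down, z forward; pixel columns grow to the right and rows downward; lengths in m; the calibration is good to about 2 mm. A picture is of the moment at which its call begins. There is no depth.
- bot.job_done(): hands the job in, once; it reports no verdict.
The state is a dict: "clock": time; "qpos": joint angles; "qd": joint speeds; "joint_efforts": joint torques, N m; "position": TCP position; "tool_rot": TCP orientation; "force": force on the tool from outside, world axes, zero at the start; "moment": the same for the moment, N m; "grip_width": finger opening in m.
Only numpy, scipy, OpenCV 4.12 (cv2) and the standard library are available. Lean on these libraries where they do the work, as an engineer would, in place of code of your own. Each camera call takes 0.05 s, during which the arm holds its last target.

## Working session

There is one attempt and no reset: what is moved stays moved. The work goes in short steps, Python scripts to look and compute and a tool call to move; the robot and the scene stay as the last step left them, time stands still between calls to the robot, and variables do not carry over. Pictures are saved under pics/ and viewed, and the job is handed in when it is done.

Besides the shell and the picture viewer there is one more tool, called after ">>>" in YAML: its name, and indented under it one key for each argument. step_arm: Moves the arm, as the interface text tells. Its arguments: {"type":"object","properties":{"plan":{"type":"array"},"jaw":{"type":"number"},"force":{"type":"number"}},"required":["plan"]}

```bash
mkdir -p pics; ls
cat > h.py <<'E'
import numpy as np, cv2, pickle
from workcell import bot
def grab(n,tag):
    f=bot.grab_frame(n); cv2.imwrite(f'pics/{tag}.png',f['pixels']); pickle.dump(f,open(f'pics/{tag}.pkl','wb')); return f
def load(tag): return pickle.load(open(f'pics/{tag}.pkl','rb'))
def ray(f,u,v,z):
    K,R,t=map(np.array,(f['mtx'],f['R'],f['t']))
    c=-R.T@t; d=R.T@np.linalg.inv(K)@np.array([u,v,1.])
    return c+d*(z-c[2])/d[2]
def proj(f,X):
    K,R,t=map(np.array,(f['mtx'],f['R'],f['t']))
    p=K@(R@np.array(X,float)+t.ravel()); return p[:2]/p[2]
def crop(f,x0,y0,w,h,s,tag):
    im=f['pixels'][y0:y0+h,x0:x0+w]; cv2.imwrite(f'pics/{tag}.png',cv2.resize(im,None,fx=s,fy=s,interpolation=cv2.INTER_CUBIC))
E
python3 - <<'E'
from h import *
print(bot.observe()); print(bot.grip_point_offset)
for n in('scene','top','wrist'):
    f=grab(n,n+'0'); R=np.array(f['R']);print(n,np.round(-R.T@np.array(f['t']).ravel(),3),np.round(R.tolist(),3).tolist(),np.round(f['mtx'],1).tolist())
E
```

```text
pics
{'clock': 0.0, 'qpos': array([ 1.12277962,  0.52202215, -0.03635915,  1.59999072,  0.02122234,
        1.0210712 , -0.11277932]), 'qd': array([-6.22401423e-04, -4.67317334e-04, -6.45716481e-04, -1.64501420e-03,
        1.30595902e-03, -5.14700862e-05,  5.58175262e-05]), 'joint_efforts': array([ 8.44102124e-04, -9.27111769e+01,  1.98049463e+00, -3.69935167e+01,
        1.79585454e-02,  8.11566599e-03,  6.45135674e-05]), 'position': array([ 0.23050053, -0.58080134,  0.40412639]), 'tool_rot': array([ 3.14151198e+00,  1.10269221e-03, -1.19293005e+00]), 'force': array([-0.1363662 ,  0.44296012, -0.19254033]), 'moment': array([-0.06078237, -0.03295009,  0.00548132]), 'grip_width': 0.08539786918531626}
0.1547
scene [ 1.193 -0.488  0.784] [[0.57, 0.822, -0.016], [0.498, -0.361, -0.788], [-0.653, 0.441, -0.615]] [[451.2, 0.0, 318.8], [0.0, 451.2, 240.3], [0.0, 0.0, 1.0]]
top [0.434 0.02  1.197] [[-0.014, -1.0, 0.006], [-0.999, 0.014, -0.045], [0.045, -0.006, -0.999]] [[481.1, 0.0, 326.1], [0.0, 481.1, 238.9], [0.0, 0.0, 1.0]]
wrist [ 0.292 -0.557  0.373] [[0.368, -0.93, -0.001], [-0.897, -0.355, 0.264], [-0.246, -0.096, -0.964]] [[365.1, 0.0, 320.2], [0.0, 365.1, 234.6], [0.0, 0.0, 1.0]]
```

View pics/top0.png

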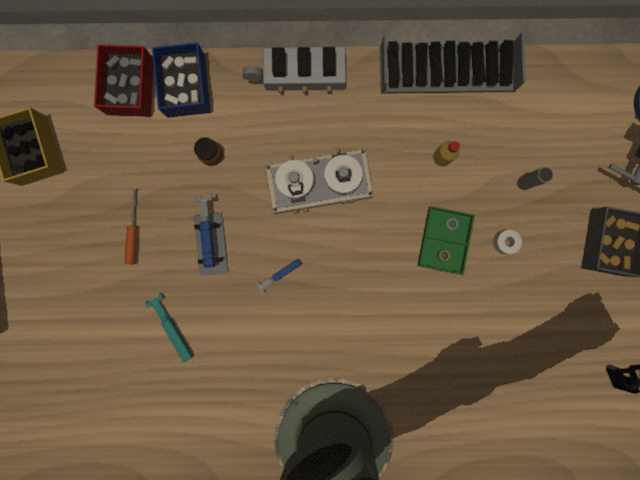

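View pics/scene0.png

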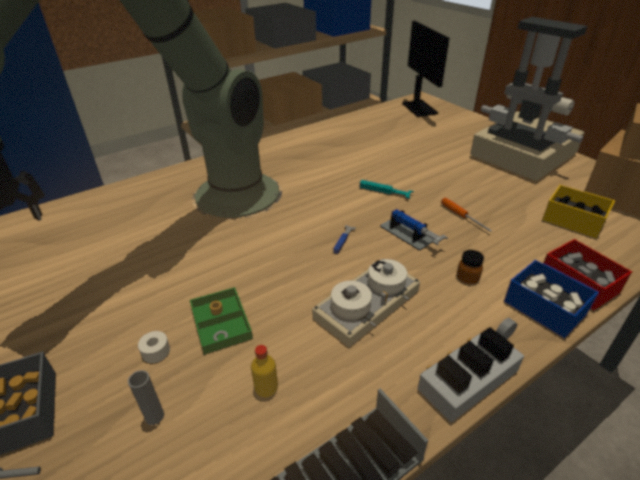

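View pics/wrist0.png

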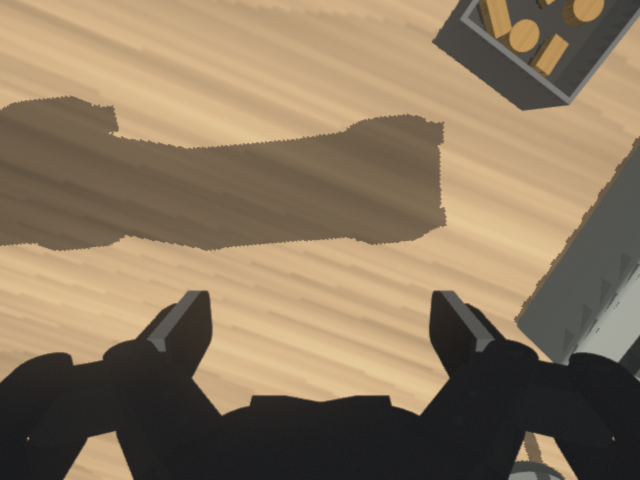

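Fork-like candidates in the top view are the blue one in the grey rest (208,235), a small blue one (280,275) and a turquoise one (170,325). The description fits the first: it is blue, the larger of the two blue ones, and lies in the rest. I'll confirm that with enlarged crops.

Run:
```python
from h import *
f=load('top0')
a=cv2.resize(f['pixels'][180:300,170:310],None,fx=4,fy=4,interpolation=cv2.INTER_CUBIC)
cv2.imwrite('pics/c_fork.png',a)
crop(f,255,140,125,80,6,'c_roll')
crop(load('scene0'),300,240,140,110,5,'c_rolls')
for n,u,v,z in [('rest',208,243,.0),('doneL',294,180,.074),('R',344,174,.074)]: print(n,ray(f,u,v,z))
```

```text
rest [0.48268058 0.30552361 0.        ]
doneL [0.6249476  0.08565643 0.074     ]
R [ 0.63758277 -0.03204519  0.074     ]
```

View pics/c_fork.png

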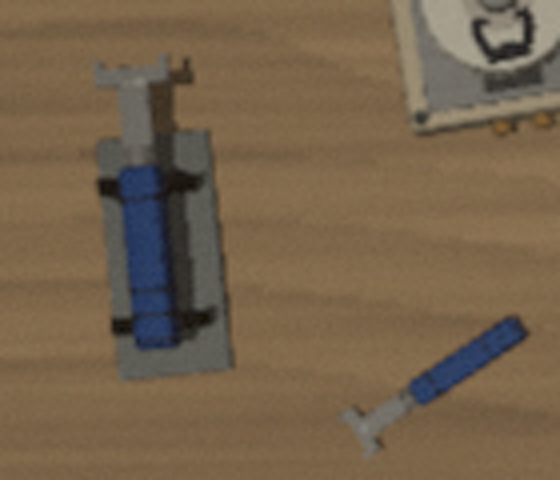

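View pics/c_roll.png

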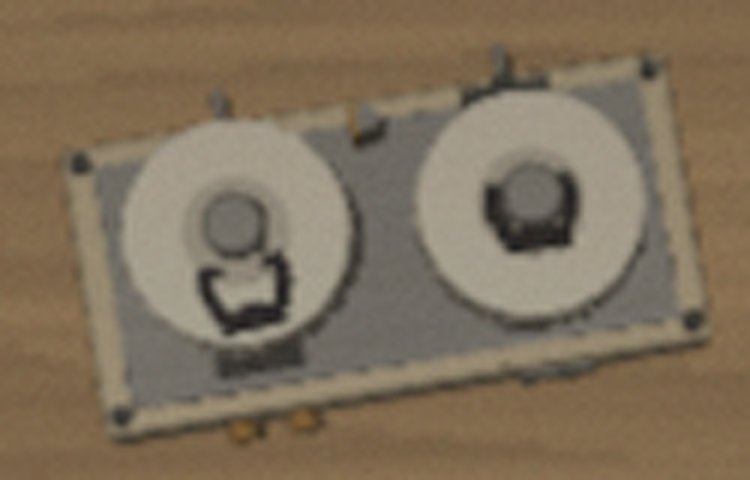

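View pics/c_rolls.png

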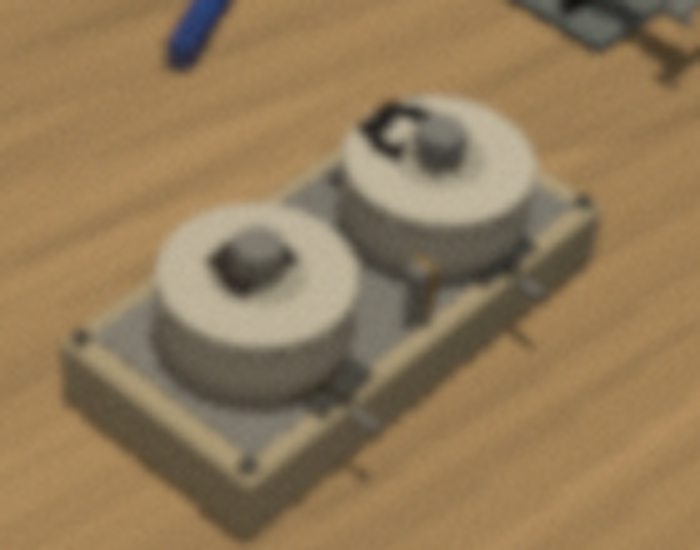

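The fork to use is the blue one in the grey rest at top-view (208,235). The open roller is the left one at (294,180), with its clip on the robot side of the spindle, so the push goes roughly along +x. Next I'll swing the arm over the rest.

>>> step_arm:
  plan:
    - [[3,2.8,0,-0.03],[6,5.6,0,-0.06],[9,8.4,0,-0.09],[12,11.2,0,-0.12],[15,14,0,-0.15],[18,16.8,0,-0.18],[21,19.6,0,-0.21],[24,22.4,0,-0.24],[27,25.2,0,-0.27],[30,28,0,-0.3],[31,32,0,-0.3],[32,36,0,-0.3]]

```text
clock: 1.15
position: [0.5514, -0.219, 0.4037]
tool_rot: [3.141, 0.001, -1.493]
force: [0.4, 1.0, 0.3]
grip_width: 0.0856
```

>>> step_arm:
  plan:
    - [[1,3.8,0,0],[2,7.6,0,0],[3,11.4,0,0],[4,15.2,0,0],[5,19,0,0],[5,23,0,0],[4,26.5,0,0],[3,30,0,0],[2,33.5,0,0],[1,37,0,0],[0,40.5,0,0],[-1,44,0,0]]

```text
clock: 2.15
position: [0.5406, 0.2225, 0.4036]
tool_rot: [3.141, 0.001, -1.493]
force: [0.2, 0.2, 0.4]
grip_width: 0.0846
```

Run:
```python
from h import *
f=grab('wrist','w1')
```

```text
(no output)
```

View pics/w1.png

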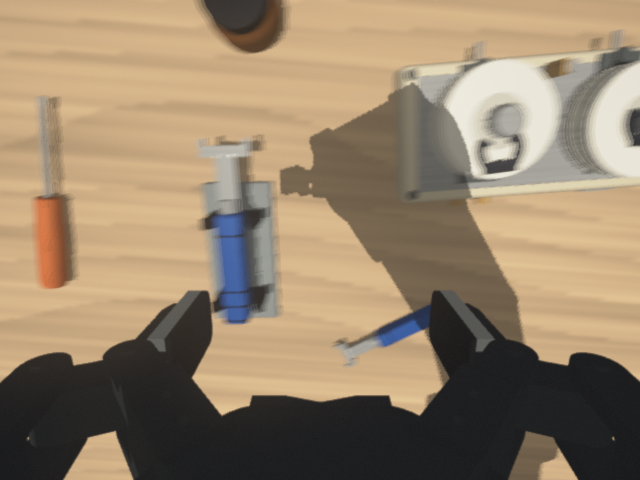

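>>> step_arm:
  plan:
    - [[0,-4,-3,0],[0,-8,-6,0],[0,-12,-9,0],[0,-13.2,-9,0],[0,-13.2,-9,0],[0,-13.2,-9,0],[0,-13.2,-9,0]]

```text
clock: 2.78
position: [0.5382, 0.0984, 0.3138]
tool_rot: [3.14, 0.005, -1.486]
force: [-0.4, 0.6, -0.4]
grip_width: 0.0853
```

Run:
```python
from h import *
f=grab('wrist','w2'); print(bot.observe()['position'],bot.observe()['tool_rot'])
```

```text
[0.538204   0.09887697 0.31403097] [ 3.14071011  0.00555664 -1.4848463 ]
```

View pics/w2.png

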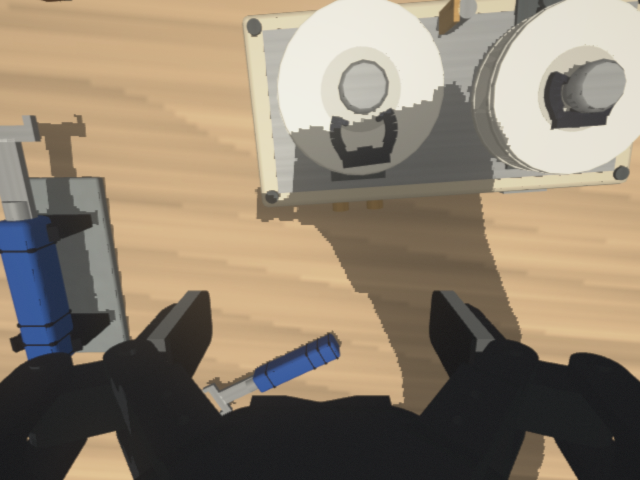

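The wrist view shows the open roller's face centred near (361,90), its spindle head at (364,86), and the clip with its back edge near (367,160), mouth up. I'll measure these now.

Run:
```python
from h import *
f=load('w2'); crop(f,270,0,190,210,3.5,'c_w2')
im=f['pixels']; hsv=cv2.cvtColor(im,cv2.COLOR_BGR2HSV)
# clip: dark pixels within roller area
g=im.max(2); m=np.zeros_like(g); m[95:172,320:405]=(g[95:172,320:405]<50)
n,l,s,c=cv2.connectedComponentsWithStats(m.astype(np.uint8)); 
for i in range(1,n):
    if s[i,4]>60: print(s[i],c[i])
i=1+np.argmax(s[1:,4]); ys,xs=np.where(l==i)
P=np.array([ray(f,x,y,.079)[:2] for x,y in zip(xs,ys)])
np.save('clip.npy',P); print(P.min(0),P.max(0))
r=cv2.minAreaRect((P*1000).astype(np.float32)); print(r)
print('box',cv2.boxPoints(r))
```

```text
[366 154  23  10  90] [379.47777778 158.95555556]
[0.59050107 0.06633447] [0.59625092 0.07823997]
((593.4799194335938, 72.53529357910156), (3.935417413711548, 12.1451416015625), 11.883397102355957)
box [[590.3039    78.07253 ]
 [592.8049    66.187675]
 [596.65594   66.998055]
 [594.15497   78.88291 ]]
```

View pics/c_w2.png

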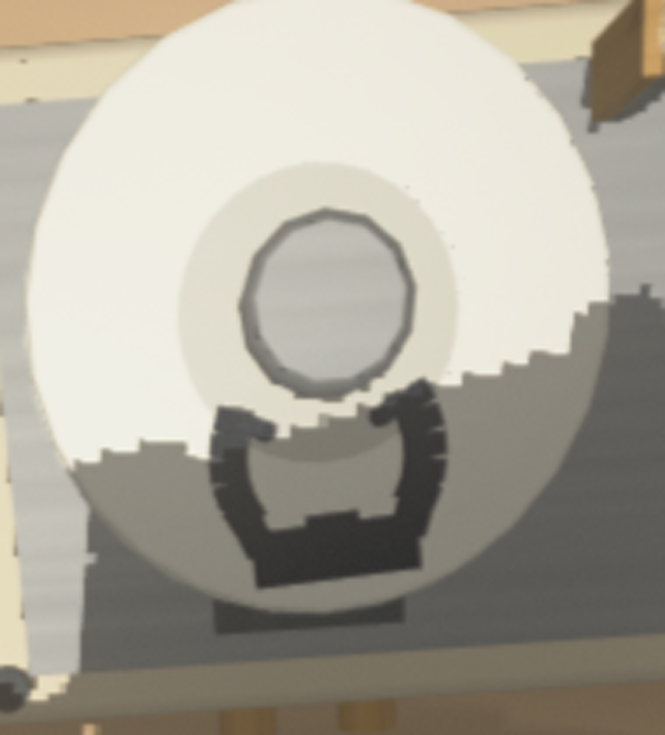

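Run:
```python
from h import *
from scipy.optimize import least_squares
f=load('w2')
def fit(pts,z):
    P=np.array([ray(f,270+x/3.5-.36,y/3.5-.36,z)[:2] for x,y in pts])*1000
    r=least_squares(lambda p:np.hypot(*(P-p[:2]).T)-p[2],[*P.mean(0),40]); return r.x,np.abs(r.fun).max()
print('face',fit([(28,300),(608,300),(320,612),(63,450),(160,35),(450,10),(590,180),(510,525),(200,580)],.074))
print('recess',fit([(180,310),(457,310),(320,163),(222,210),(420,210)],.074))
print('head',fit([(240,305),(414,295),(328,208),(330,400),(268,240),(395,240),(262,365)],.092))
g=f['pixels'].max(2); m=np.zeros_like(g); m[106:169,326:402]=(g[106:169,326:402]<85)
n,l,s,c=cv2.connectedComponentsWithStats(m.astype(np.uint8)); i=1+np.argmax(s[1:,4]); print(s[i])
ys,xs=np.where(l==i)
# back edge: lowest pixel per column 345..388
print([(x,ys[xs==x].max()) for x in range(340,394,3) if (xs==x).any()])
for nm,(x,y) in dict(bl=(258,588),br=(420,567),tl_out=(220,408),tr_out=(425,380),wl=(210,460),wr=(447,445)).items():
    print(nm,np.round(ray(f,270+x/3.5-.36,y/3.5-.36,.079 if nm!='bl_' else .074)*1000,1))
```

```text
face (array([628.35992836,  84.99126661,  44.27521271]), np.float64(0.8370596003608597))
recess (array([628.00186349,  84.8798009 ,  21.05128764]), np.float64(0.160242863812595))
head (array([627.37992187,  85.21916602,  12.17749112]), np.float64(0.2897043040499998))
[ 330  109   67   59 1525]
[(340, np.int64(158)), (343, np.int64(166)), (346, np.int64(167)), (349, np.int64(166)), (352, np.int64(166)), (355, np.int64(166)), (358, np.int64(165)), (361, np.int64(165)), (364, np.int64(165)), (367, np.int64(164)), (370, np.int64(164)), (373, np.int64(163)), (376, np.int64(163)), (379, np.int64(163)), (382, np.int64(162)), (385, np.int64(162)), (388, np.int64(161)), (391, np.int64(151))]
bl [587.   90.2  79. ]
br [592.3  65.3  79. ]
tl_out [613.3  98.7  79. ]
tr_out [619.8  68.3  79. ]
wl [605.6  99.5  79. ]
wr [610.8  63.7  79. ]
```

Run:
```python
from h import *
f=load('w2')
a=ray(f,272,197,.035);b=ray(f,621,173,.035);c=ray(f,254,27,.035)
print(a,b,c,np.linalg.norm(a-b),np.linalg.norm(a-c)); d=a-b; print('box yaw',np.arctan2(-d[0],d[1])); d=c-a; print(np.arctan2(d[1],d[0]))
t=load('top0')
for x,y,z in [(.628,.085,.092),(.5897,.0778,.0765)]: print(proj(t,(x,y,z)),proj(load('scene0'),(x,y,z)))
```

```text
[0.55949641 0.13399554 0.035     ] [ 0.59546713 -0.09783538  0.035     ] [0.66276615 0.1500085  0.035     ] 0.23460492152454826 0.1045038541878609
box yaw 0.1539318487441767
0.15383443401773714
[293.7960815 177.3790612] [387.65782793 265.03677503]
[297.46289978 194.73414571] [374.16128169 262.53229464]
```

>>> step_arm:
  plan:
    - [[-1,4,1,0],[-2,8,2,0],[-3,12,3,0],[-4,16,3,0],[-4,19,3,0],[-4,20.5,3,0],[-4,20.5,3,0],[-4,20.5,3,0],[-4,20.5,3,0]]

```text
clock: 3.58
position: [0.4983, 0.3033, 0.3441]
tool_rot: [3.141, 0.005, -1.485]
force: [-0.3, -0.4, -1.6]
grip_width: 0.0854
```

Run:
```python
from h import *
f=grab('wrist','w3'); o=bot.observe();print(o['position'],o['tool_rot'])
```

```text
[0.49848641 0.30289585 0.34414309] [ 3.1408853   0.00505728 -1.48590953]
```

View pics/w3.png

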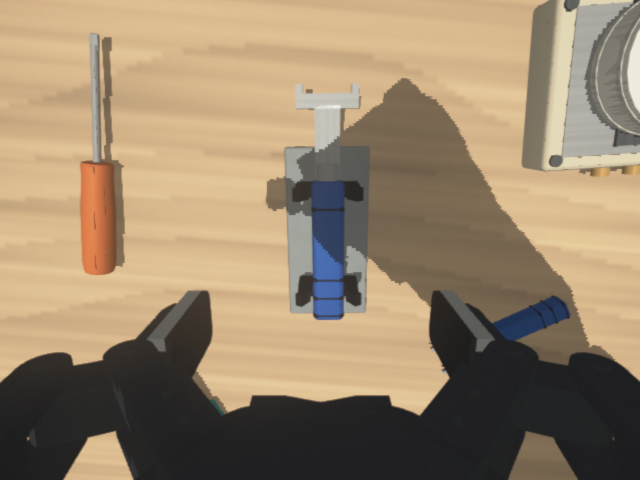

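Run:
```python
from h import *
f=load('w3'); crop(f,260,70,140,260,2.3,'c_w3')
hsv=cv2.cvtColor(f['pixels'],cv2.COLOR_BGR2HSV)
m=cv2.inRange(hsv,(105,120,40),(130,255,255)); m[:,:270]=0;m[:,400:]=0
m=cv2.morphologyEx(m,cv2.MORPH_CLOSE,np.ones((7,7)))
n,l,s,c=cv2.connectedComponentsWithStats(m); i=1+np.argmax(s[1:,4]); print(s[i])
ys,xs=np.where(l==i)
P=np.array([ray(f,x,y,.054)[:2] for x,y in zip(xs,ys)])*1000
r=cv2.minAreaRect(P.astype(np.float32)); print(r)
c=P.mean(0);w,v=np.linalg.eigh(np.cov(P.T));d=v[:,1]*np.sign(v[0,1]);print('yaw',np.arctan2(d[1],d[0]))
g=f['pixels'][70:115,290:370]; 
# head
for nm,(x,y,z) in dict(hl=(296.5,109,.0445),hr=(359.5,107.5,.0445),mid=(328,93.5,.0445)).items(): print(nm,np.round(ray(f,x,y,z)*1000,1))
# rest corners
for nm,(x,y) in dict(fl=(286,147.5),fr=(369,147),bl=(291,313),br=(366,312)).items(): print(nm,[np.round(ray(f,x,y,z)*1000,1)[:2] for z in (0,.008)])
```

```text
[ 313  184   30  135 3390]
((477.99298095703125, 296.9693603515625), (104.94683074951172, 21.984638214111328), 5.752285003662109)
yaw 0.04978521470095745
hl [579.2 327.4  44.5]
hr [583.9 283.9  44.5]
mid [591.2 306.5  44.5]
fl [array([550.7, 337.3]), array([551. , 336.6])]
fr [array([557. , 268.4]), array([557.1, 269.5])]
bl [array([399.2, 323.5]), array([403.5, 323.1])]
br [array([406.4, 253.2]), array([410.5, 254.6])]
```

View pics/c_w3.png

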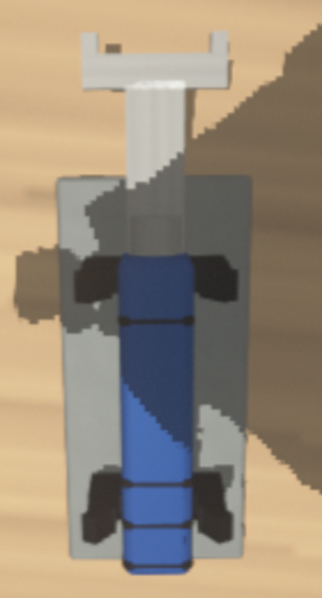

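The rest centre is at (480.5, 296) mm with yaw 0.091, and the handle centre is about (479, 296.3) with the same yaw. The mouth lies 113.6 mm ahead of the handle centre, against 115 given, so these agree. The grip point is about (489, 297). I'll descend there.

>>> step_arm:
  plan:
    - [[-0.5,-0.3,-3,0.006],[-0.95,-0.57,-6,0.006],[-0.95,-0.57,-9,0.006],[-0.95,-0.57,-12,0.006],[-0.95,-0.57,-13.5,0.006],[-0.95,-0.57,-14.5,0.006],[-0.95,-0.57,-14.7,0.006],[-0.95,-0.57,-14.7,0.006],[-0.95,-0.57,-14.7,0.006]]
  jaw: 0

```text
clock: 4.38
position: [0.4895, 0.2971, 0.1982]
tool_rot: [-3.141, 0.006, -1.48]
force: [0.8, -0.0, 0.6]
grip_width: 0.0859
```

Run:
```python
from h import *
f=grab('wrist','w4'); o=bot.observe();print(o['position'],o['tool_rot'],o['force'])
```

```text
[0.4894449  0.29721153 0.19838822] [-3.14075718  0.00584779 -1.48027584] [-0.20543672 -1.05742311  0.42618535]
```

View pics/w4.png

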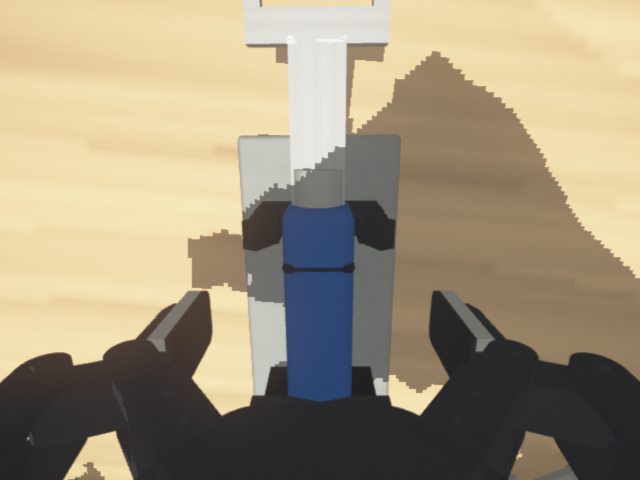

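The handle is centred between the fingers, so I'll close.

>>> step_arm:
  plan:
    - [[0,0,0,0],[0,0,0,0],[0,0,0,0],[0,0,0,0],[0,0,0,0],[0,0,0,0],[0,0,0,0],[0,0,0,0]]
  jaw: 1
  force: 100

```text
clock: 5.1
position: [0.4895, 0.2973, 0.1988]
tool_rot: [-3.14, 0.006, -1.48]
force: [-1.5, -0.9, 9.2]
grip_width: 0.0227
```

>>> step_arm:
  plan:
    - [[0,0,0.5,0],[0,0,1.5,0],[0,0,4,0],[0,0,7,0],[0,0,10,0],[0,0,10,0],[0,0,10,0],[0,0,10,0]]

```text
clock: 5.77
position: [0.4893, 0.2971, 0.2988]
tool_rot: [-3.141, 0.006, -1.48]
force: [0.0, -0.1, -0.7]
grip_width: 0.0225
```

Run:
```python
from h import *
f=grab('wrist','w5'); grab('scene','s5');o=bot.observe();print(o['position'],o['tool_rot'],o['force'])
```

```text
[0.48920143 0.29708077 0.29793729] [ 3.14134705  0.00513426 -1.48011963] [ 0.53185716 -0.39388687 -1.94718513]
```

View pics/w5.png

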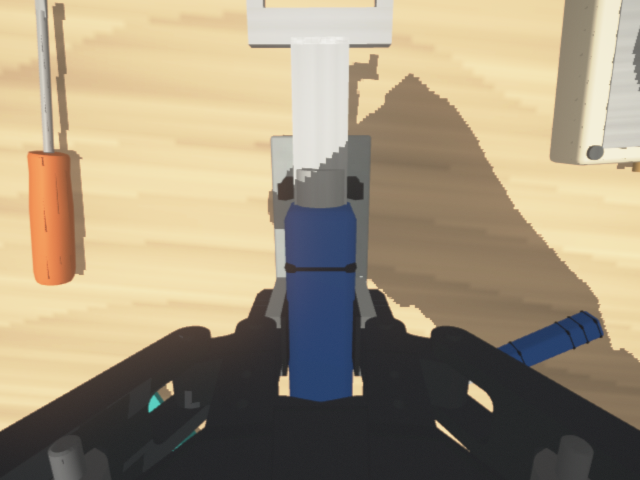

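View pics/s5.png

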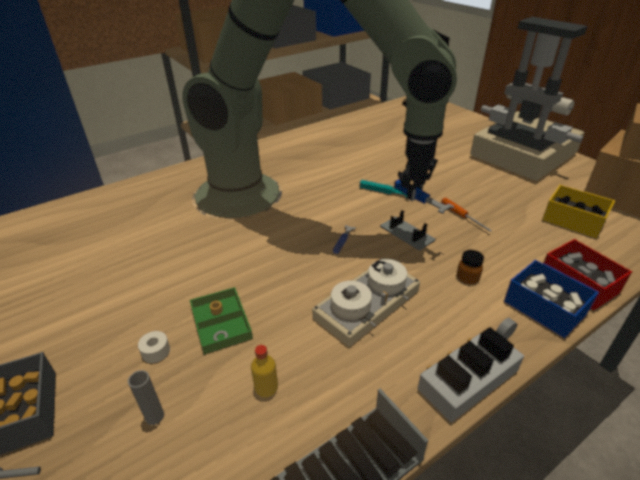

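Run:
```python
from h import *
f=load('w5'); p=np.array([.4892,.2971,.2984]); z=p[2]-.1568+.0025
for nm,(x,y) in dict(mouthL=(266,8),mouthR=(376,8),backL=(248.5,46.5),backR=(391,46.5),shTop=(320,38)).items():
    X=ray(f,x,y,z); print(nm,np.round((X-p)*1000,1))
```

```text
mouthL [ 100.7   25.5 -154.3]
mouthR [ 103.6   -7.4 -154.3]
backL [  89.8   30.3 -154.3]
backR [  93.6  -13.3 -154.3]
shTop [  94.1    8.6 -154.3]
```

>>> step_arm:
  plan:
    - [[-0.5,-4,0,0.02],[-1,-8,0,0.04],[-1.5,-12,0,0.06],[-1.5,-16,0,0.08],[-1.5,-20,0,0.081],[-1.55,-23,0,0.081],[-1.55,-23.9,0,0.081],[-1.55,-23.9,-2,0.081],[-1.55,-23.9,-4,0.081],[-1.55,-23.9,-5.2,0.081],[-1.55,-23.9,-5.2,0.081],[-1.55,-23.9,-5.2,0.081]]

```text
clock: 6.87
position: [0.4735, 0.0584, 0.2453]
tool_rot: [3.139, 0.005, -1.399]
force: [1.2, 0.0, -0.5]
grip_width: 0.0229
```

Run:
```python
from h import *
f=grab('wrist','w6'); grab('scene','s6');g=grab('top','t6');o=bot.observe();print(o['position'],o['tool_rot'],o['force'])
crop(g,255,140,125,100,6,'c_t6')
crop(load('s6'),300,200,160,130,5,'c_s6')
```

```text
[0.47390923 0.05831112 0.24652377] [-3.14113136  0.00519583 -1.39893314] [-0.47804224 -0.39239103 -1.48847123]
```

View pics/w6.png

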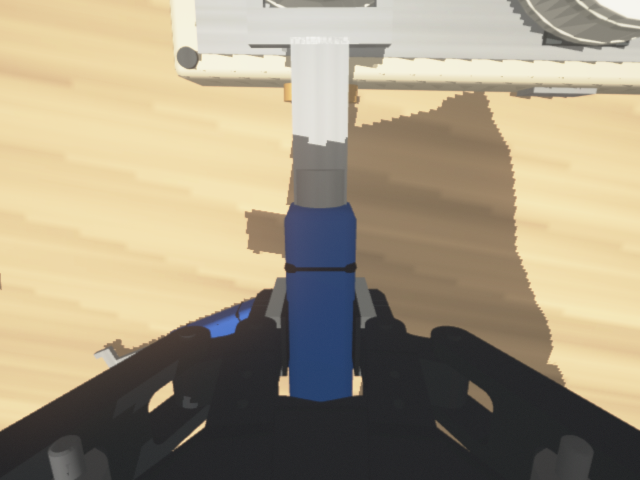

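View pics/c_t6.png

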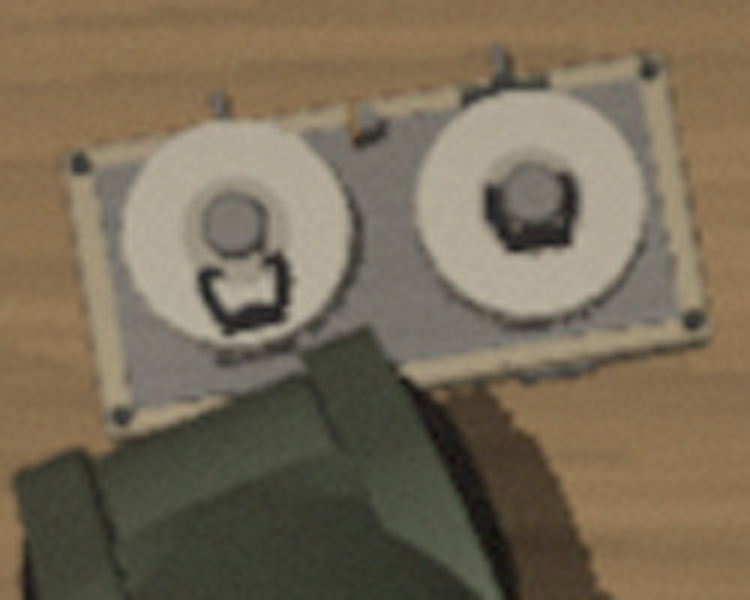

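View pics/c_s6.png

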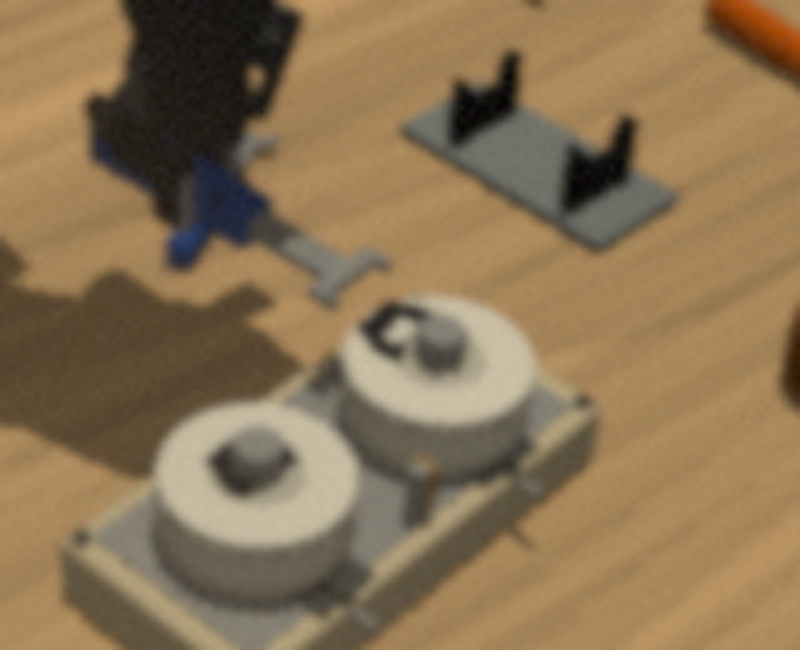

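>>> step_arm:
  plan:
    - [[0,0,-0.6,0],[0,0,-1.15,0],[0,0,-1.15,0],[0.49,0.085,-1.15,0],[0.79,0.135,-1.15,0],[0.79,0.135,-1.15,0],[0.79,0.135,-1.15,0]]

```text
clock: 7.6
position: [0.482, 0.0597, 0.2351]
tool_rot: [-3.141, 0.005, -1.399]
force: [0.0, 0.1, -1.3]
grip_width: 0.0226
```

Run:
```python
from h import *
f=grab('wrist','w7'); grab('scene','s7');o=bot.observe();print(o['position'],o['tool_rot'],o['force'])
crop(load('s7'),340,230,80,65,10,'c_s7'); crop(f,220,0,200,60,4,'c_w7')
```

```text
[0.48176432 0.05961938 0.23509387] [-3.1411226   0.00516174 -1.39896255] [-0.30601354  0.13590992 -1.9276637 ]
```

View pics/c_w7.png

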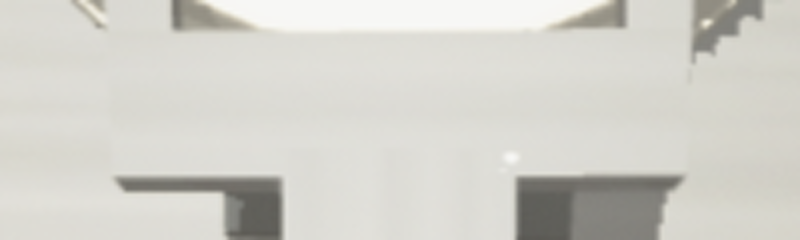

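View pics/c_s7.png

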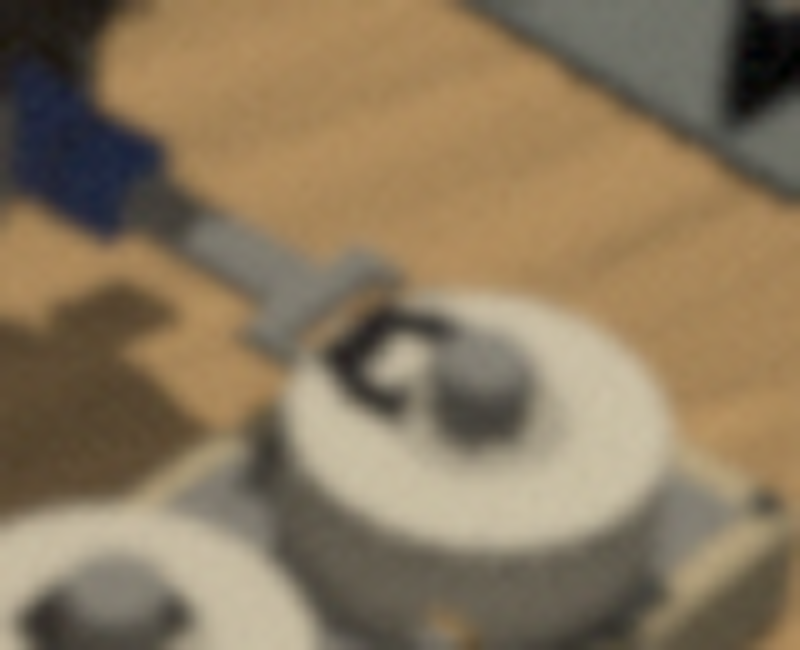

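The fork is level with the clip and centred on the roller, with a gap of about 7 mm to the clip's back. I'll advance in small steps.

>>> step_arm:
  plan:
    - [[0.1,0.017,0,0],[0.2,0.034,0,0],[0.3,0.051,0,0],[0.4,0.068,0,0],[0.5,0.085,0,0],[0.6,0.102,0,0],[0.7,0.12,0,0],[0.8,0.137,0,0],[0.9,0.154,0,0],[1.0,0.17,0,0],[1.1,0.187,0,0],[1.2,0.204,0,0]]

```text
clock: 8.7
position: [0.4939, 0.0617, 0.2351]
tool_rot: [-3.141, 0.005, -1.399]
force: [1.4, 0.3, -1.7]
grip_width: 0.0227
```

Run:
```python
from h import *
f=grab('wrist','w8'); grab('scene','s8');o=bot.observe();print(o['position'],o['tool_rot'],o['force'])
crop(load('s8'),340,230,80,65,10,'c_s8'); crop(f,220,0,200,60,4,'c_w8')
```

```text
[0.49393736 0.06169845 0.2351009 ] [-3.14093284  0.00519785 -1.39895397] [ 0.71348093  0.2232377  -1.77857108]
```

View pics/c_w8.png

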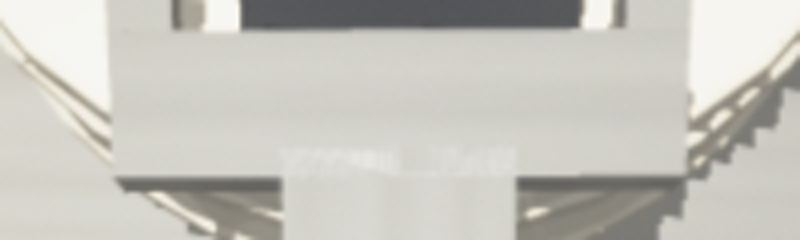

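View pics/c_s8.png

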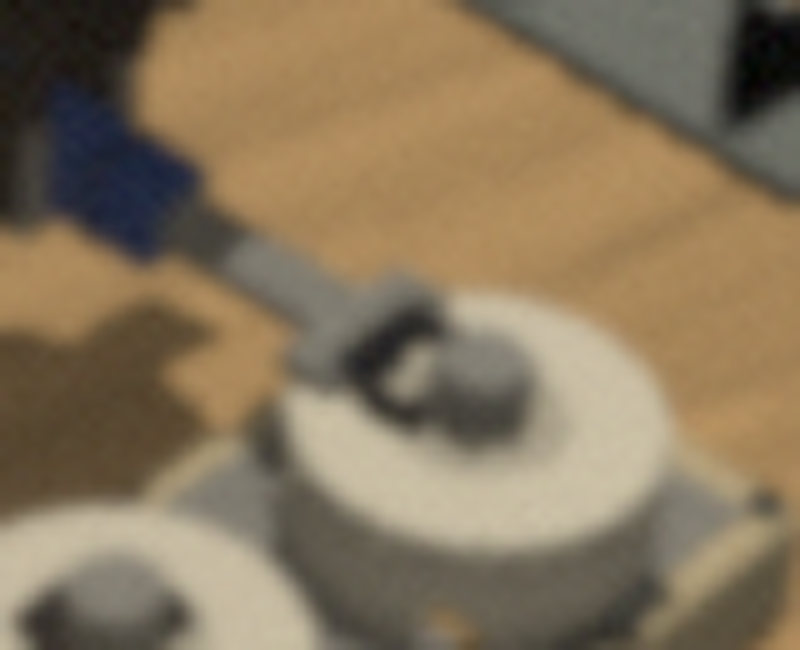

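The clip's squared back sits flush and centred in the fork. Continuing.

>>> step_arm:
  plan:
    - [[0.1,0.017,0,0],[0.2,0.034,0,0],[0.3,0.051,0,0],[0.4,0.068,0,0],[0.5,0.085,0,0],[0.6,0.102,0,0]]

```text
clock: 9.3
position: [0.4997, 0.0627, 0.235]
tool_rot: [3.141, 0.005, -1.399]
force: [-3.2, 0.3, -0.4]
grip_width: 0.0225
```

>>> step_arm:
  plan:
    - [[0.1,0.017,0,0],[0.2,0.034,0,0],[0.3,0.051,0,0]]

```text
clock: 9.55
position: [0.5027, 0.0632, 0.2349]
tool_rot: [3.141, 0.005, -1.399]
force: [-2.3, -0.0, -2.0]
grip_width: 0.0223
```

>>> step_arm:
  plan:
    - [[0.1,0.017,0,0],[0.2,0.034,0,0],[0.3,0.051,0,0]]

```text
clock: 9.8
position: [0.5051, 0.0636, 0.2347]
tool_rot: [3.139, 0.005, -1.399]
force: [-8.5, -0.8, 1.9]
grip_width: 0.0222
```

>>> step_arm:
  plan:
    - [[0.1,0.017,0,0],[0.2,0.034,0,0],[0.3,0.051,0,0]]

```text
clock: 10.05
position: [0.5076, 0.064, 0.2345]
tool_rot: [3.137, 0.005, -1.399]
force: [-6.4, -0.6, 0.7]
grip_width: 0.0223
```

Run:
```python
from h import *
grab('scene','s9');grab('top','t9');o=bot.observe();print(o['position'],o['tool_rot'],o['force'])
crop(load('s9'),340,230,80,65,8,'c_s9');
```

```text
[0.5080425  0.06413144 0.23459964] [ 3.13828794  0.00487742 -1.39871494] [-3.55278018 -0.30462081 -1.41812072]
```

View pics/c_s9.png

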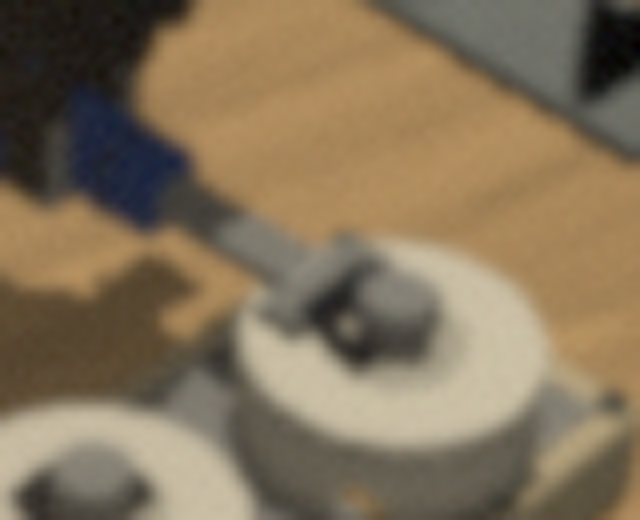

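>>> step_arm:
  plan:
    - [[0.07,0.012,0,0],[0.13,0.022,0,0],[0.2,0.034,0,0]]

```text
clock: 10.4
position: [0.5102, 0.0645, 0.2346]
tool_rot: [3.139, 0.005, -1.399]
force: [-1.6, 0.3, -1.9]
grip_width: 0.0221
```

>>> step_arm:
  plan:
    - [[0.05,0.008,0,0],[0.1,0.017,0,0],[0.15,0.025,0,0]]

```text
clock: 10.65
position: [0.5121, 0.0648, 0.2348]
tool_rot: [3.14, 0.005, -1.399]
force: [-0.2, -0.3, -2.0]
grip_width: 0.0228
```

>>> step_arm:
  plan:
    - [[0.05,0.008,0,0],[0.1,0.017,0,0]]

```text
clock: 10.82
position: [0.5131, 0.0649, 0.2347]
tool_rot: [3.139, 0.005, -1.399]
force: [-3.5, -0.2, -0.5]
grip_width: 0.0223
```

>>> step_arm:
  plan:
    - [[0.03,0.005,0,0],[0.06,0.01,0,0]]

```text
clock: 10.98
position: [0.5133, 0.065, 0.2346]
tool_rot: [3.138, 0.005, -1.399]
force: [-7.0, -0.6, 1.0]
grip_width: 0.0227
```

>>> step_arm:
  plan:
    - [[0.06,0.01,0,0],[0.08,0.014,0,0]]

```text
clock: 11.15
position: [0.5136, 0.065, 0.2345]
tool_rot: [3.137, 0.005, -1.399]
force: [-7.5, -1.1, 1.7]
grip_width: 0.0223
```

>>> step_arm:
  plan:
    - [[0.08,0.014,0,0],[0.1,0.017,0,0],[0.1,0.017,0,0]]

```text
clock: 11.4
position: [0.514, 0.0651, 0.2342]
tool_rot: [3.134, 0.005, -1.399]
force: [-8.0, -0.9, 2.2]
grip_width: 0.0225
```

Run:
```python
from h import *
f=grab('wrist','w10');grab('scene','s10');g=grab('top','t10');o=bot.observe();print(o['position'],o['tool_rot'],o['force'])
crop(load('s10'),340,230,80,65,8,'c_s10'); crop(g,255,140,125,80,6,'c_t10')
```

```text
[0.51397653 0.06504806 0.23422205] [ 3.13447112  0.00447455 -1.39875246] [-8.63991136 -0.61410619  1.64194976]
```

View pics/c_s10.png

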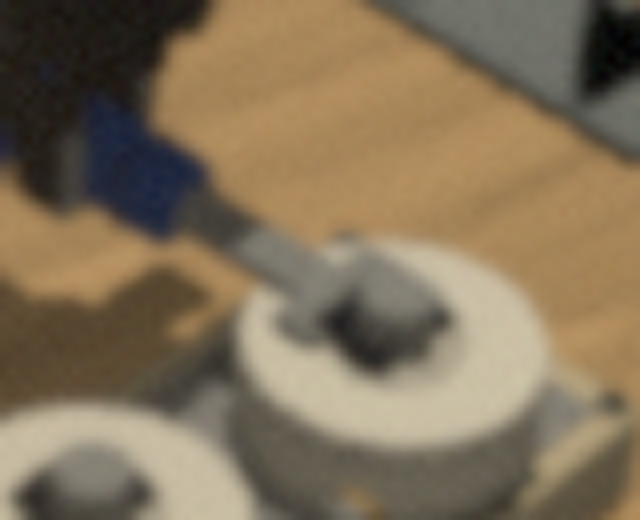

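View pics/c_t10.png

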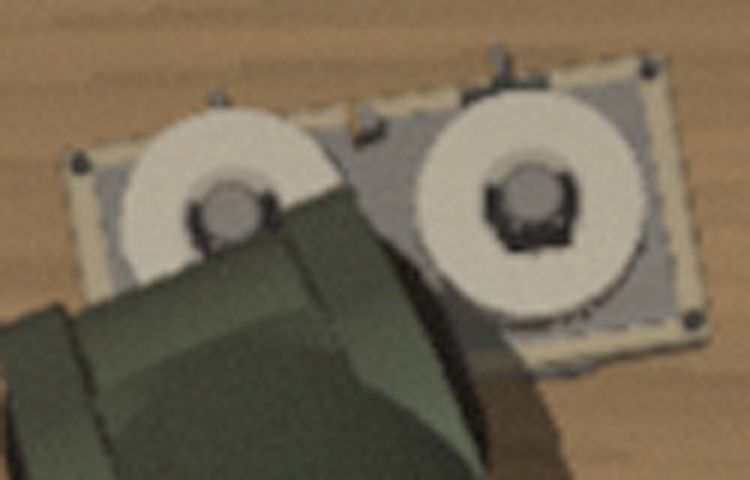

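View pics/w10.png

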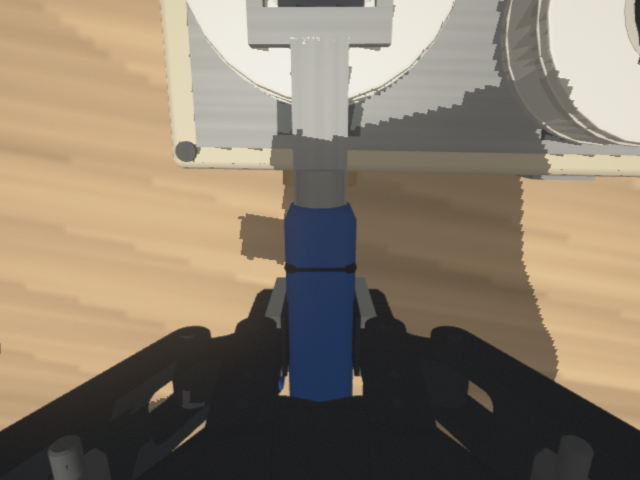

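The clip now wraps the spindle just as on the other roller. The arm yields a little in tilt, about 8 N per mm of command, so I'll ramp up inside one call.

>>> step_arm:
  plan:
    - [[0.1,0.017,0,0],[0.12,0.02,0,0],[0.14,0.024,0,0],[0.16,0.027,0,0],[0.16,0.027,0,0]]

```text
clock: 11.97
position: [0.5146, 0.0651, 0.2339]
tool_rot: [3.131, 0.004, -1.399]
force: [-12.1, -0.9, 2.4]
grip_width: 0.0227
```

The fork nose has dipped onto the face (upward force of about 4 N). I'll back off, raise slightly and press again.

>>> step_arm:
  plan:
    - [[-0.2,-0.034,0,0],[-0.4,-0.068,0.05,0],[-0.4,-0.068,0.15,0],[-0.4,-0.068,0.2,0],[-0.4,-0.068,0.2,0]]

```text
clock: 12.38
position: [0.5107, 0.0645, 0.2361]
tool_rot: [3.132, 0.004, -1.399]
force: [0.9, -0.8, -1.2]
grip_width: 0.0227
```

Run:
```python
from h import *
f=grab('wrist','w11');grab('scene','s11');o=bot.observe();print(o['position'],o['tool_rot'],o['force'])
crop(load('s11'),340,230,80,65,8,'c_s11'); crop(f,220,0,200,60,4,'c_w11')
```

```text
[0.51067474 0.06444675 0.2359768 ] [ 3.13167951  0.00419725 -1.39872114] [-0.68685524 -0.70557465 -1.99536333]
```

View pics/c_s11.png

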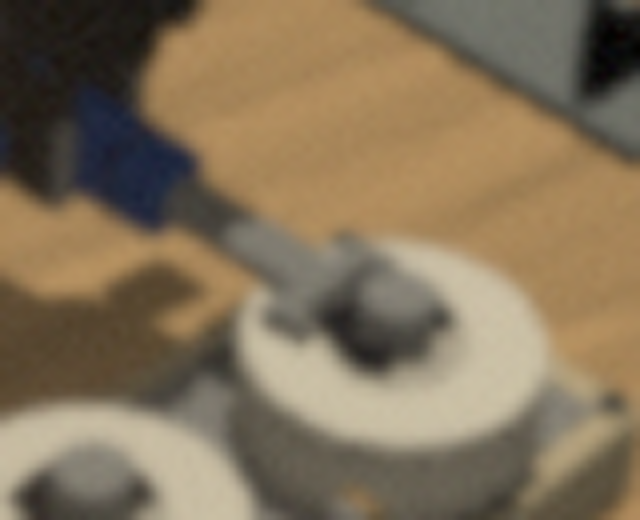

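View pics/c_w11.png

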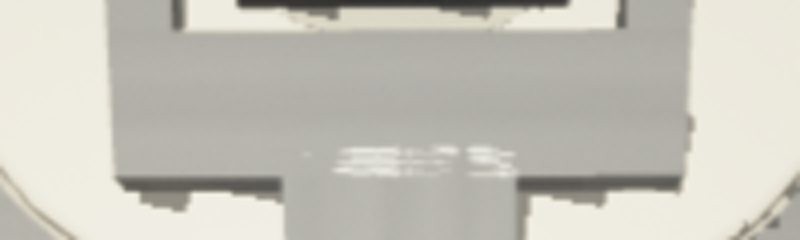

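>>> step_arm:
  plan:
    - [[0.1,0.017,0.05,0],[0.2,0.034,0.05,0],[0.27,0.046,0.05,0],[0.33,0.056,0.05,0],[0.38,0.065,0.05,0]]

```text
clock: 12.9
position: [0.5144, 0.0651, 0.2364]
tool_rot: [3.131, 0.004, -1.399]
force: [-3.2, -0.6, -1.5]
grip_width: 0.0223
```

>>> step_arm:
  plan:
    - [[0.08,0.014,0.03,0],[0.12,0.02,0.06,0],[0.16,0.027,0.1,0],[0.19,0.032,0.12,0],[0.21,0.036,0.14,0],[0.21,0.036,0.14,0]]

```text
clock: 13.4
position: [0.5153, 0.0652, 0.2372]
tool_rot: [3.127, 0.004, -1.399]
force: [-9.9, -1.1, -1.5]
grip_width: 0.0225
```

>>> step_arm:
  plan:
    - [[0.15,0.026,0.06,0],[0.2,0.034,0.1,0],[0.25,0.043,0.13,0],[0.29,0.049,0.15,0],[0.32,0.054,0.16,0],[0.32,0.054,0.16,0],[0.32,0.054,0.16,0],[0.32,0.054,0.16,0]]

```text
clock: 14.07
position: [0.5165, 0.0654, 0.2378]
tool_rot: [3.121, 0.003, -1.398]
force: [-14.5, -2.0, -1.4]
grip_width: 0.0221
```

>>> step_arm:
  plan:
    - [[0.24,0.041,0.06,0],[0.32,0.054,0.1,0],[0.37,0.063,0.13,0],[0.4,0.068,0.14,0],[0.42,0.071,0.14,0],[0.42,0.071,0.14,0],[0.42,0.071,0.14,0],[0.42,0.071,0.14,0],[0.42,0.071,0.14,0],[0.42,0.071,0.14,0],[0.42,0.071,0.14,0],[0.42,0.071,0.14,0]]

```text
clock: 15.07
position: [0.518, 0.0657, 0.2381]
tool_rot: [3.112, 0.003, -1.398]
force: [-21.3, -2.1, 2.1]
grip_width: 0.0226
```

Run:
```python
from h import *
o=bot.observe();print(o['position'],o['tool_rot'],o['force'])
f=grab('wrist','w12');grab('scene','s12')
crop(load('s12'),340,230,80,65,8,'c_s12')
o=bot.observe();print(o['position'],o['tool_rot'],o['force'])
```

```text
[0.51803892 0.06565498 0.23807059] [ 3.11218531e+00  2.74888278e-03 -1.39808347e+00] [-21.29405264  -2.10527994   2.12251773]
[0.51801579 0.06563174 0.23806776] [ 3.11213138e+00  2.71687431e-03 -1.39808932e+00] [-21.83829419  -2.07156368   0.93272172]
```

View pics/c_s12.png

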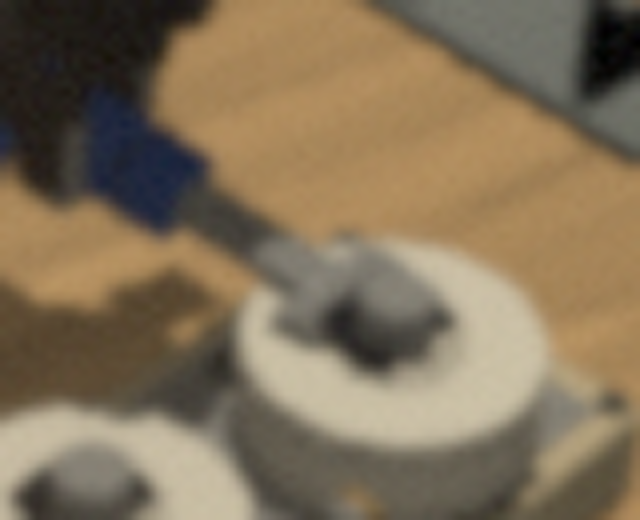

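View pics/w12.png

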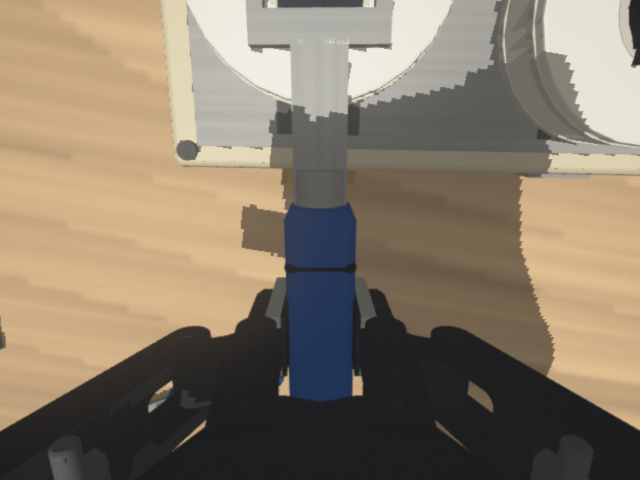

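About 21 N was held for more than half a second, and the fork did not slip in the hand. I'll retreat straight back, then lift and look.

>>> step_arm:
  plan:
    - [[-0.3,-0.051,0,0],[-0.7,-0.12,0,0],[-1.5,-0.26,0,0],[-3,-0.51,0,0],[-5,-0.85,0,0],[-6.5,-1.1,1,0],[-6.5,-1.1,4,0],[-6.5,-1.1,7.5,0],[-6.5,-1.1,9,0],[-6.5,-1.1,9,0],[-6.5,-1.1,9,0],[-6.5,-1.1,9,0]]

```text
clock: 16.17
position: [0.4527, 0.0545, 0.3273]
tool_rot: [3.112, 0.003, -1.398]
force: [0.2, -0.2, -1.8]
grip_width: 0.0229
```

Run:
```python
from h import *
o=bot.observe();print(o['position'],o['tool_rot'],o['force'])
f=grab('wrist','w13');g=grab('top','t13');grab('scene','s13')
crop(load('s13'),340,230,80,65,8,'c_s13');crop(g,255,140,125,80,6,'c_t13')
```

```text
[0.45266958 0.05454355 0.32734891] [ 3.11165847e+00  2.65399815e-03 -1.39808528e+00] [ 0.16003577 -0.18830527 -1.81839755]
```

View pics/c_s13.png

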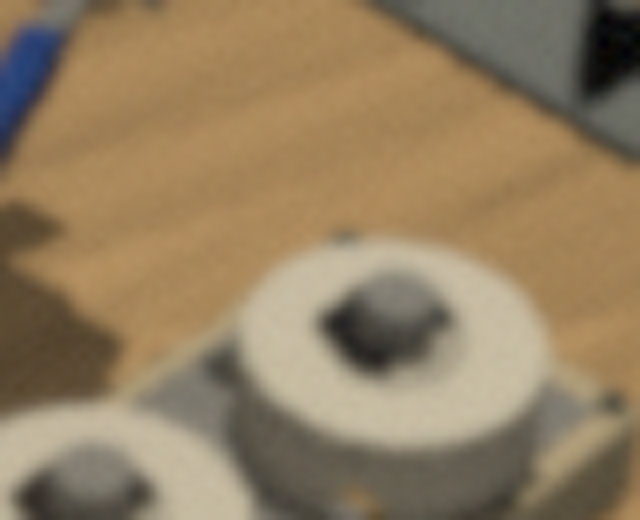

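View pics/c_t13.png

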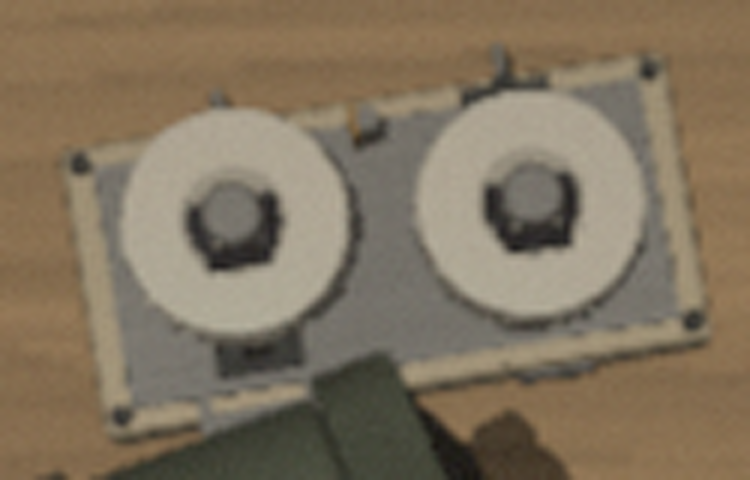

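View pics/w13.png

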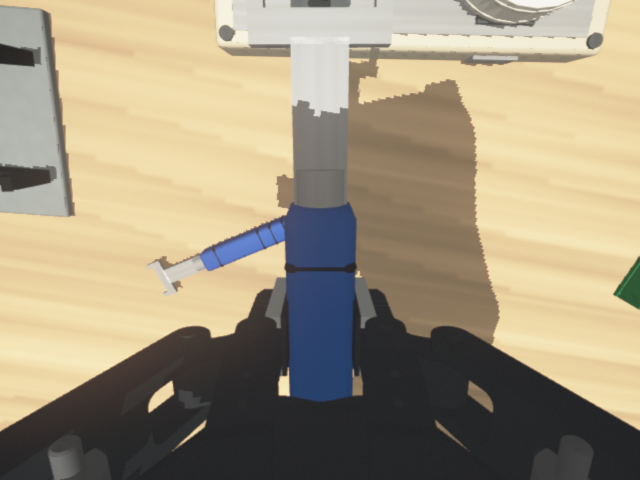

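Run:
```python
from h import *
from scipy.spatial.transform import Rotation as Ro
def gp(p,r): return np.array(p)+Ro.from_euler('xyz',r).apply([0,0,.1547])
g0=gp([.4895,.2973,.1986],[-3.1405,.006,-1.480]); print(g0)
r=[3.11166,.00265,-1.480]
o=bot.observe()
t=g0-Ro.from_euler('xyz',r).apply([0,0,.1547]); print('TCP target',t,'shift cm',(t-o['position'])*100, -1.480-o['tool_rot'][2])
print(Ro.from_euler('xyz',r).as_matrix()[:,1])
```

```text
[0.48958418 0.2982397  0.04390288]
TCP target [0.49423215 0.29825141 0.19853304] shift cm [  4.14454461  24.3603666  -12.85246948] -0.08204811328372497
[-0.99542755 -0.09070999  0.02992808]
```

>>> step_arm:
  plan:
    - [[0.5,4,0,-0.02],[1.2,8,0,-0.04],[2,12,0,-0.06],[2.8,16,0,-0.082],[3.6,20,0,-0.082],[4.15,23.5,-1,-0.082],[4.15,24.35,-4,-0.082],[4.15,24.35,-7,-0.082],[4.15,24.35,-8.4,-0.082],[4.15,24.35,-8.4,-0.082],[4.15,24.35,-8.4,-0.082],[4.15,24.35,-8.4,-0.082]]

```text
clock: 17.32
position: [0.4946, 0.2982, 0.2437]
tool_rot: [3.111, 0.003, -1.48]
force: [0.8, 1.0, -2.5]
grip_width: 0.0222
```

Run:
```python
from h import *
o=bot.observe();print(o['position'],o['tool_rot'],o['force'])
f=grab('wrist','w14');grab('scene','s14');g=grab('top','t14')
crop(load('s14'),360,170,100,80,7,'c_s14');
```

```text
[0.4945521  0.2981683  0.24370671] [ 3.11096775e+00  3.00754793e-03 -1.48013372e+00] [ 0.82398192  0.97415048 -2.49242438]
```

View pics/c_s14.png

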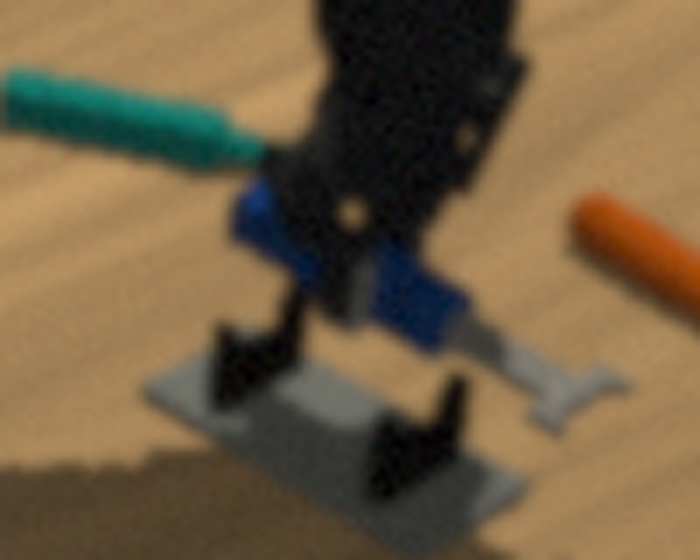

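View pics/w14.png

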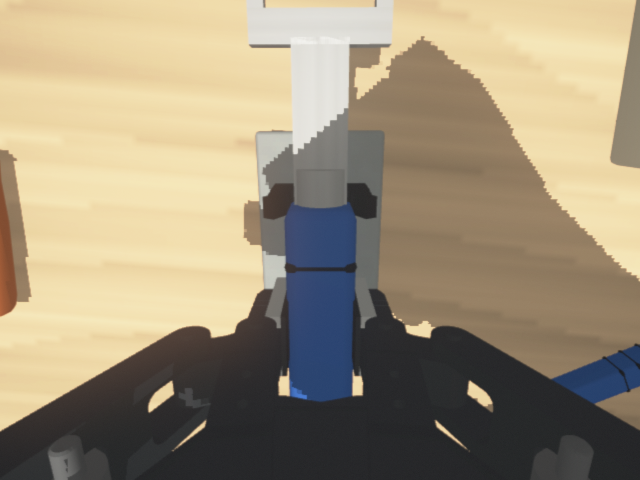

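The handle is centred over the saddles (handle centre at column 320, saddle horns from 264 to 377), so I'll lower.

>>> step_arm:
  plan:
    - [[0,0,-1,0],[0,0,-2,0],[0,0,-3,0],[0,0,-3.6,0],[0,0,-4,0],[0,0,-4.2,0],[0,0,-4.2,0],[0,0,-4.2,0]]

```text
clock: 18.13
position: [0.4947, 0.2982, 0.2023]
tool_rot: [3.112, 0.004, -1.48]
force: [-0.1, 0.3, -1.1]
grip_width: 0.0226
```

>>> step_arm:
  plan:
    - [[0,0,-0.1,0],[0,0,-0.2,0],[0,0,-0.3,0],[0,0,-0.3,0]]

```text
clock: 18.47
position: [0.4947, 0.2983, 0.1997]
tool_rot: [3.113, 0.004, -1.48]
force: [-2.7, -1.0, 6.0]
grip_width: 0.0224
```

Run:
```python
from h import *
o=bot.observe();print(o['position'],o['tool_rot'],o['force'])
f=grab('wrist','w15');grab('scene','s15')
crop(load('s15'),360,170,100,80,7,'c_s15');
```

```text
[0.49474992 0.2983098  0.19966874] [ 3.11254993  0.00385254 -1.48026543] [-2.68852347 -1.00188069  5.99894054]
```

View pics/c_s15.png

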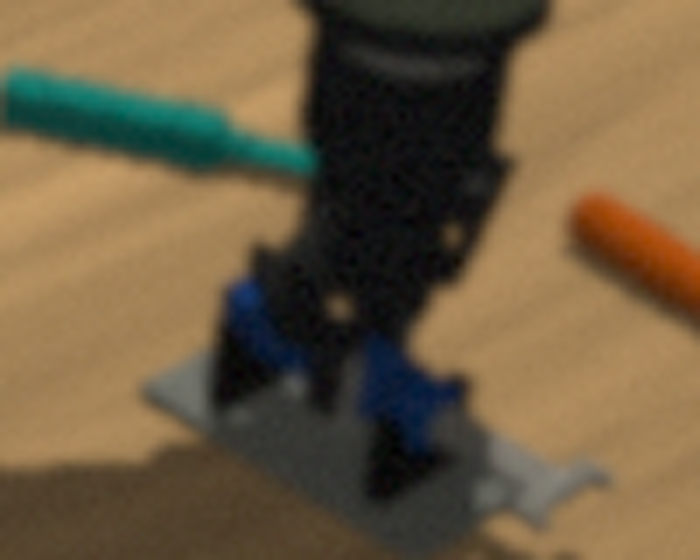

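View pics/w15.png

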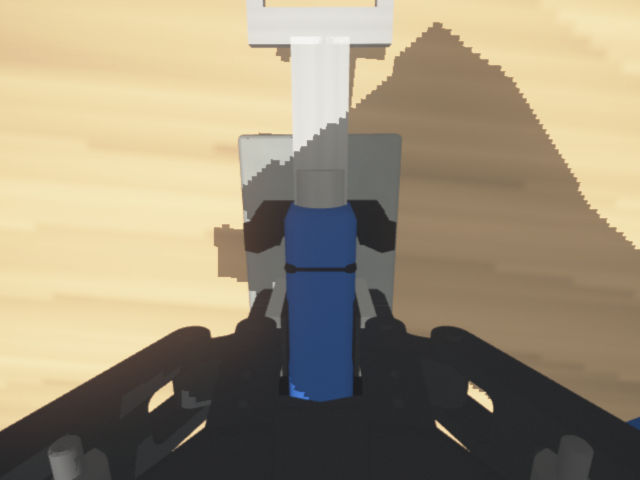

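The front saddle has contact and the handle is in both notches. I'll ease down 1 mm and release.

>>> step_arm:
  plan:
    - [[0,0,-0.1,0],[0,0,-0.12,0],[0,0,-0.12,0]]
  force: 20

```text
clock: 18.82
position: [0.4947, 0.2983, 0.1994]
tool_rot: [3.113, 0.004, -1.48]
force: [-7.4, -3.6, 16.7]
grip_width: 0.0225
```

>>> step_arm:
  plan:
    - [[0,0,0,0],[0,0,0,0],[0,0,0,0],[0,0,0,0],[0,0,0,0],[0,0,0,0],[0,0,0,0],[0,0,0,0]]
  jaw: 0

```text
clock: 19.48
position: [0.4947, 0.2983, 0.1994]
tool_rot: [3.113, 0.004, -1.48]
force: [0.4, -0.8, -1.1]
grip_width: 0.0855
```

>>> step_arm:
  plan:
    - [[0,0,1,0],[0,0,3,0],[0,0,6,0],[0,0,9,0],[-1,0,12,0],[-2,0,15,0],[-2,0,15,0],[-2,0,15,0],[-2,0,15,0]]

```text
clock: 20.23
position: [0.4746, 0.2981, 0.3495]
tool_rot: [3.113, 0.004, -1.48]
force: [0.2, -0.1, -0.8]
grip_width: 0.0855
```

Run:
```python
from h import *
o=bot.observe();print(o['position'],o['tool_rot'],o['force'])
f=grab('wrist','w16');grab('scene','s16')
crop(load('s16'),360,170,100,80,7,'c_s16');
```

```text
[0.47462397 0.29814923 0.34951636] [ 3.11306195  0.00379522 -1.48035288] [ 0.21391    -0.12309259 -0.78223156]
```

View pics/c_s16.png

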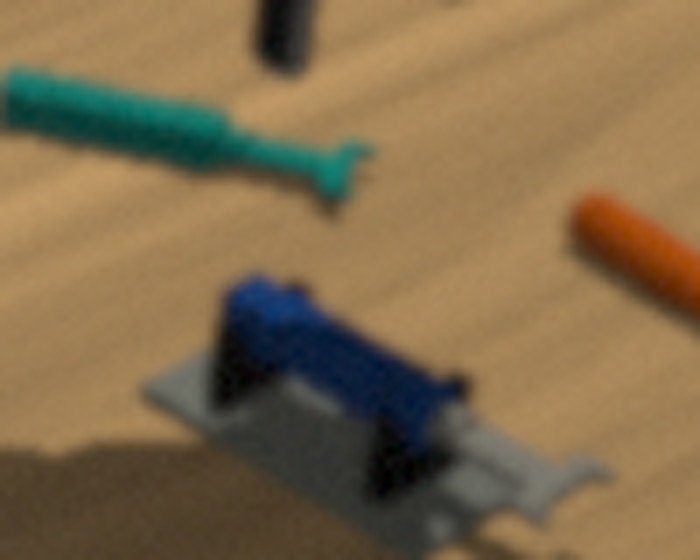

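View pics/w16.png

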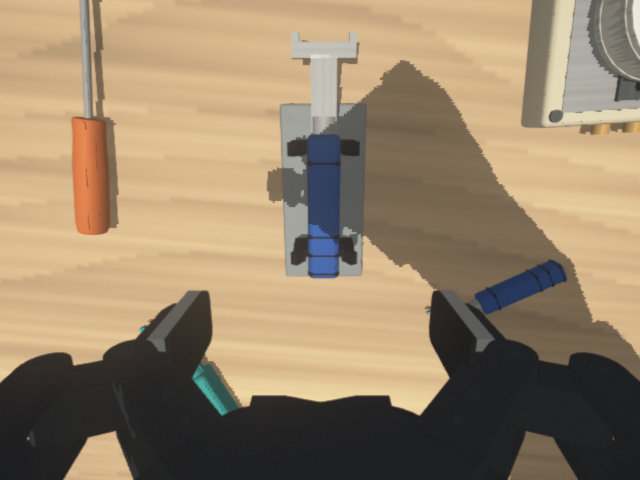

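The fork lies in both notches again. I have time for a closer check of the clip from above.

>>> step_arm:
  plan:
    - [[2,-3.5,0,0],[3.5,-7,0,0],[5,-10.5,0,0],[6,-14,0,0],[7,-17.5,0,0],[8,-20.5,-2,0],[8,-20.5,-3.5,0],[8,-20.5,-3.5,0],[8,-20.5,-3.5,0],[8,-20.5,-3.5,0]]

```text
clock: 21.17
position: [0.5546, 0.0941, 0.3138]
tool_rot: [3.111, 0.004, -1.479]
force: [1.2, -0.7, 0.9]
grip_width: 0.0856
```

Run:
```python
from h import *
f=grab('wrist','w17'); g=grab('top','t17')
cv2.imwrite('pics/w17_.png',f['pixels'])
crop(g,190,140,190,150,4,'c_t17')
crop(f,260,0,200,220,3.5,'c_w17')
```

```text
(no output)
```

View pics/c_w17.png

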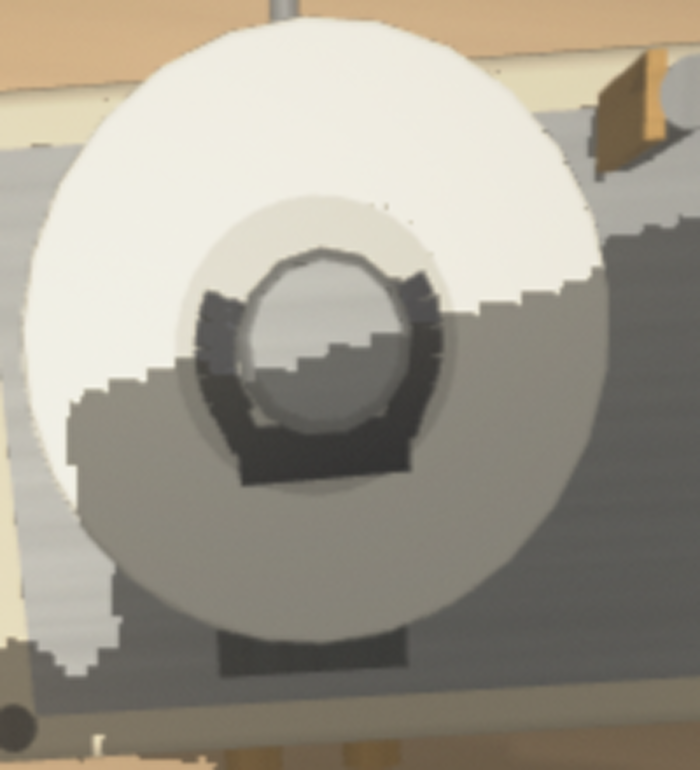

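View pics/c_t17.png

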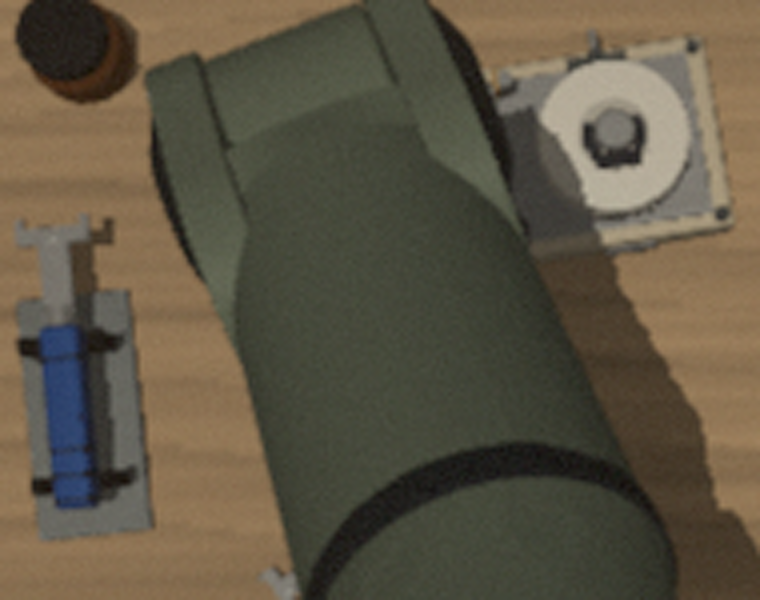

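Run:
```python
from h import *
from scipy.optimize import least_squares
f=load('w17')
def fit(pts,z):
    P=np.array([ray(f,260+x/3.5-.36,y/3.5-.36,z)[:2] for x,y in pts])*1000
    r=least_squares(lambda p:np.hypot(*(P-p[:2]).T)-p[2],[*P.mean(0),40]); return r.x
print('recess',fit([(178,345),(458,345),(320,195),(225,243),(420,243)],.074))
h=fit([(238,345),(410,338),(322,248),(325,434),(262,280),(390,280),(262,408)],.092);print('head',h)
a,b=[ray(f,260+x/3.5-.36,y/3.5-.36,.079)[:2]*1000 for x,y in((242,486),(410,470))]
m=(a+b)/2; d=a-b; n=np.array([d[1],-d[0]])/np.hypot(*d); print(a,b,np.hypot(*d),'yaw',np.arctan2(n[1],n[0]),'origin',m+19*n)
```

```text
recess [632.01842709  85.02957159  21.14373999]
head [631.98020408  85.63006479  11.95702865]
[611.45063496  94.76804622] [616.10261453  69.58797961] 25.606184180176175 yaw 0.18268857938974742 origin [632.46044199  85.62982015]
```

The clip origin measures (632.5, 85.6) mm and the spindle axis about (632.0, 85.3) mm, so the clip is home within roughly 0.6 mm. Handing in.

Run:
```python
from h import *
print(bot.job_done(), bot.observe()['clock'])
```

```text
the job is handed in; nothing more can be done
the job is handed in; nothing more can be done
```

I took the blue fork tool from its rest, pushed the clip sideways onto the spindle until it snapped home, pressed it, laid the tool back in its rest and handed the job in. The hand-in gave no verdict.

**Push and press:** The wrist read a peak of about 8.5 N on the way in. The first two presses reached only about 12 N and 10 N, because the arm tilts under load. In the first the fork nose also dipped onto the roller face with about 4 N, so I backed off, raised the tool slightly and ramped again. The last ramp held for over half a second and read about 21–22 N at its end. These are readings taken at the end of each move, not a continuous record.

**Last checks:**
- **Clip:** in the final wrist picture its seat centre is about 0.6 mm from the spindle axis, within camera error. It looks flat and sits like the clip on the other roller.
- **Fork tool:** it lies centred in both saddle notches, fork end as before, and the hand is clear of it. I did not re-measure its position in millimetres.
- **Everything else:** the other roller was not approached, and what I could see of the bystanders looked unmoved.

One thing disagreed: the hand ended tilted by about 0.03 rad. The fork therefore went down slightly nose first, reading up to 17 N on the saddle, and settled when released.

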